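# Tap the bearing cup square into the lathe's block

### The arm

A 7-joint arm with a two-finger parallel gripper is mounted at the origin on the work surface. World frame = base frame: x ahead of the robot, y to its left, z up, the work surface at z = 0. Lengths are in m, angles in rad, forces in N, time in s.
With the tool pointing down it reaches from about 0.425 to 0.95 m from the base axis. Payload 4.7 kg.
Tool frame: the origin (TCP) lies at the very end of the fingers, on their centre line; the grasp point (between the pads) lies 19 mm behind it (r.tcp_to_grasp is the z of the grasp point in the tool frame, in m); z points along the fingers, y is the line along which they close (so a half turn about z gives the same grasp; the last joint's range is limited). The gripper opens to 87 mm and grips with 3 to 60 N. Pads are 19 mm wide; open, the fingers measure 117 mm over their backs; the gripper's body (75 mm by 190 mm) begins 51 mm behind the grasp point.
Start: joints at [1.188, 0.469, -0.049, 1.532, 0.024, 1.141, -0.082], TCP at [0.234, -0.633, 0.223] pointing down, gripper open.
Joint ranges: [-2.59, 2.59], [-0.33, 1.99], [-1.39, 1.29], [0.1, 2.45], [-1.04, 4.18], [0.21, 1.99], [-2.66, 2.66]. Speed limits (rad/s): [2.57, 2.57, 3.14, 3.14, 3.14, 3.14, 3.14].

### API

Orientations are given as [roll, pitch, yaw] about the fixed x, y, z axes, in that order (R = Rz(yaw) Ry(pitch) Rx(roll)).
In Python, from workcell import r gives the robot as it stands.
- The arm moves only by the tool drive_tool, never from a script. Its argument "rows" is a list of rows, each a list of 3 entries, a list of its own where there are three numbers: the turn, a rotation vector about the world's x, y, z in rad, then the shift along the world's x, y, z in m, then the opening, from 0 (shut) to 1 (fully open). A call has 1 to 10 rows; each row is the pose to reach, as a shift and turn from the pose commanded when the call began; what a row does not reach only later rows make up. A row lasts 1/10 s, in which the tool goes at most 50 mm and 8.59 degrees, less where a joint would pass 70% of its speed; a pose out of reach is approached as far as the arm can. A call with a gripper value outside its range is refused whole. The fingers move at their own pace and stop on an object; the grip force is fixed at half the most. Time passes only in rows, so rows that repeat a pose let the fingers close. It gives the time, the measured TCP pose, the force, the opening and the grip force at its end, in the units of the state.
- r.get_state(): the state, without advancing time (a new reading comes with each control period).
- r.grab_frame(name): name is "side" or "top"; returns the picture (384x512x3 uint8, red, green, blue); there is no depth.
- r.camera_model(name): a dict with "intrinsics" (3x3 intrinsics, pixels), "k1" (the pictures are not rectified: a ray, as slopes to the right and down, at radius r is drawn at 1 + k1 r^2 times it, then the intrinsics apply), "R" (3x3) and "t" (3): a world point X has camera coordinates R X + t. Camera axes: x right, y down, z forward; pixel columns grow to the right and rows downward; lengths in m; the calibration is good to about 2 mm. A picture is of the moment at which its call begins. camera_model takes no time and is no camera call.
- r.sign_off(): hands the job in; it is judged then, once.
The state is a dict: "t": time; "q": joint angles; "dq": joint speeds; "joint_efforts": joint torques, N m; "position": TCP position; "eef_rot": TCP orientation; "contact_force": force on the tool from outside, world axes, zero at the start; "torque": the same for the moment, N m; "gripper_width": opening from 0.0 (shut) to 1.0 (fully open); "gripper_force": force on a finger pad.
Only numpy, scipy, OpenCV 4.12 (cv2) and the standard library are available. Lean on these libraries where they do the work, as an engineer would, in place of code of your own. Each camera call takes 0.05 s, during which the arm holds its last target. There are 200 camera calls.

### The job

Take the turned maple spindle and use its foot as a drift to tap the steel bearing cup down into the green bearing block, a little at a time on opposite sides of its rim, so that it never cocks by more than 10 degrees and ends fully home with its flange flat on the block. Touch the cup with the maple spindle only and leave the dark steel punch standing where it is. Then stand the spindle upright on the table again, clear of the block.

Things in the scene. Friction and masses are not known exactly. Their poses are not given: they have to be found in the camera images.
- block: Green bearing block, 130 x 130 mm, 45 mm high, bolted to the table, with a vertical 76 mm bore. Origin: centre of the underside, on the bore axis; z up, x and y parallel to its sides. The cup is fully home when its flange lies flat on the block (cup origin 45 mm above this one); at the start the flange is 20 to 24 mm higher and leans up to 2 degrees. The fit resists 3 N at 30 mm/s, 11 N at 150 mm/s.
- cup: Steel bearing cup started in the bore: flat flange ring, 90 mm outside, 46 mm inside, 6 mm thick, above a 68 mm skirt. Origin: centre of the flange underside; z up its axis. It stays where it is pushed to. A push on one side of the flange, 34 mm off the axis, sinks that side and tips the cup, the opposite side hardly moving: 10 mm of sink tips it 10 degrees. All the way down is too much.
- drift: Turned maple spindle used as a drift, pale wood, standing upright on its foot, loose, about 90 g. 130 mm tall and round: foot 34 mm in diameter up to 30 mm, a straight 28 mm waist to grip from 40 to 105 mm, a 34 mm knob from 112 mm, narrowing to 20 mm at the top. Origin: centre of the foot's flat underside; z up along its length.
- punch: Tip-setting punch of dark steel standing upright on its foot, loose, about 200 g, 110 mm tall: foot 28 mm, shank 16 mm, head 22 mm in diameter. Not to be used. Origin: centre of the foot's underside; z up.
Not all that is in view belongs to the job. What is meant by the block is not pink, and is the smaller of those in its own colour.

How it is judged:
By the outcome, as a careful person would: the job done as asked, in the order asked, and still so for the second after the job is handed in, with the robot touching nothing.
It also fails if it takes over 58 s, if anything falls off the work surface, if the arm or the gripper's body presses on something with over 40 N, if the wrist force passes 120 N, or if a joint passes its speed limit or range.

## Working session

There is one attempt and no reset: what is moved stays moved. The work goes in short steps, Python scripts to look and compute and a tool call to move; the robot and the scene stay as the last step left them, time stands still between calls to the robot, and variables do not carry over. Pictures are saved under pics/ and viewed, at most 10 in all, crops included, and the job is handed in when it is done.

Besides the shell and the picture viewer there is one more tool, called after "Call:" as a command line: name --argument value ..., lists and objects as JSON in quotes. drive_tool: Moves the arm, as the interface text tells. Its arguments: {"type":"object","properties":{"rows":{"type":"array","items":{"type":"array"}}},"required":["rows"]}

```bash
mkdir -p pics; cat > h.py <<'E'
import numpy as np, cv2
from workcell import r
def save(n,f,im=None):
    im=r.grab_frame(n) if im is None else im
    cv2.imwrite('pics/'+f,im[:,:,::-1]); return im
def ray(n,u,v):
    m=r.camera_model(n);K=np.array(m['intrinsics'])
    p=np.linalg.solve(K,[u,v,1])[:2];q=p.copy()
    for _ in range(20): q=p/(1+m['k1']*(q@q))
    R=np.array(m['R']);t=np.array(m['t'])
    return -R.T@t, R.T@np.array([q[0],q[1],1])
def plane(n,u,v,z):
    c,d=ray(n,u,v); return c+d*(z-c[2])/d[2]
def proj(n,X):
    m=r.camera_model(n);X=np.array(m['R'])@X+np.array(m['t']);s=X[:2]/X[2]
    s=s*(1+m['k1']*(s@s)); return (np.array(m['intrinsics'])@[s[0],s[1],1])[:2]
def tri(n1,p1,n2,p2):
    a,d=ray(n1,*p1);b,e=ray(n2,*p2)
    s=np.linalg.lstsq(np.c_[d,-e],b-a,rcond=None)[0]
    P,Q=a+s[0]*d,b+s[1]*e; return (P+Q)/2,np.linalg.norm(P-Q)
E
python3 - <<'E'
from h import *
a=save('top','t0.png');b=save('side','s0.png')
for n in('top','side'):
    m=r.camera_model(n);print(n,-np.array(m['R']).T@np.array(m['t']),m['intrinsics'][0],m['k1'])
s=r.get_state();print(s['t'],s['position'],s['eef_rot'],s['contact_force'],s['gripper_width'])
E
```

```text
top [ 0.27903427 -0.00421303  0.94053852] [423.85027117   0.         253.78809547] -0.13126291081450886
side [0.02306509 0.58889798 0.50419354] [408.99467103   0.         256.36203453] -0.09464185200438721
0.1 [ 0.23364503 -0.63269108  0.22158527] [-3.13978848e+00  1.12028732e-04  3.53798684e-01] [ 0.74218483 -0.65938549 -0.30496224] 1.0017367790103402
```

View pics/t0.png

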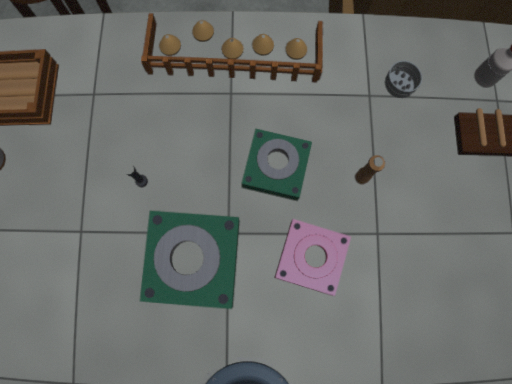

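View pics/s0.png

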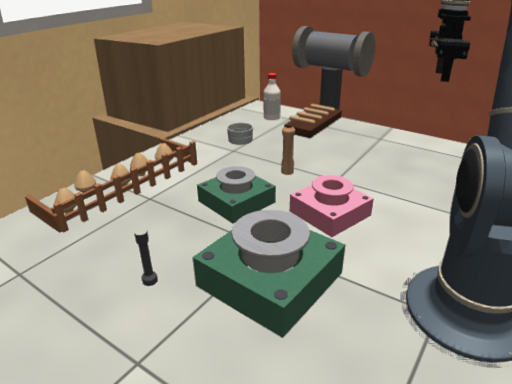

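The top view shows the small green block with cup at (278,163), the spindle at (365,175)–(376,162), the punch at (138,178). The large green and the pink blocks are decoys. The side view shows the small block at (236,190), spindle at (288,150), and punch at (147,260).

```bash
python3 - <<'E'
from h import *
a=cv2.imread('pics/t0.png');b=cv2.imread('pics/s0.png')
c1=cv2.resize(a[115:215,235:400],None,fx=4,fy=4,interpolation=cv2.INTER_CUBIC)
c2=cv2.resize(b[110:225,190:310],None,fx=4,fy=4,interpolation=cv2.INTER_CUBIC)
h=max(c1.shape[0],c2.shape[0])
cv2.imwrite('pics/c1.png',c1);cv2.imwrite('pics/c2.png',c2)
# masks
hsv=cv2.cvtColor(a,cv2.COLOR_BGR2HSV)
g=((hsv[...,0]>60)&(hsv[...,0]<95)&(hsv[...,1]>100)).astype(np.uint8)
g[:,:240]=0
cs=max(cv2.findContours(g,cv2.RETR_EXTERNAL,cv2.CHAIN_APPROX_NONE)[0],key=cv2.contourArea)
print('green',cv2.boundingRect(cs),cv2.minAreaRect(cs))
for n,im,(x0,y0,x1,y1) in(('top',a,(345,140,395,195)),('side',b,(275,115,302,182))):
    hh=cv2.cvtColor(im,cv2.COLOR_BGR2HSV);m=((hh[...,0]<22)&(hh[...,1]>75)).astype(np.uint8)
    k=np.zeros_like(m);k[y0:y1,x0:x1]=m[y0:y1,x0:x1]
    c=max(cv2.findContours(k,cv2.RETR_EXTERNAL,cv2.CHAIN_APPROX_NONE)[0],key=cv2.contourArea)
    print(n,cv2.boundingRect(c),cv2.contourArea(c),cv2.minAreaRect(c))
E
```

```text
green (242, 130, 69, 69) ((276.17071533203125, 163.83982849121094), (58.30063247680664, 59.01477813720703), 13.134021759033203)
top (356, 156, 29, 27) 278.5 ((369.7500305175781, 169.75001525878906), (14.849241256713867, 32.526912689208984), 45.0)
side (282, 115, 20, 59) 597.0 ((291.60687255859375, 143.97293090820312), (18.17347526550293, 58.488304138183594), 1.7357045412063599)
```

View pics/c1.png

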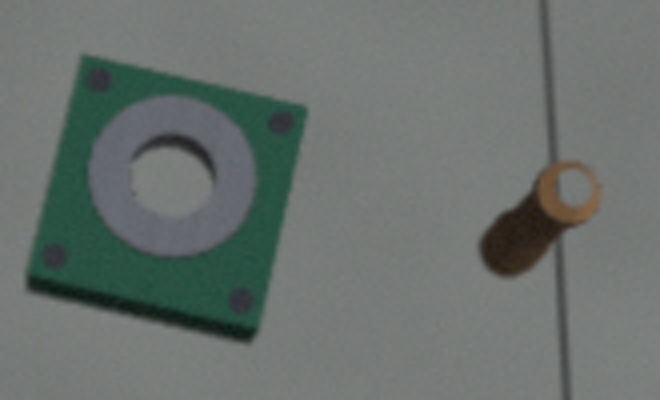

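View pics/c2.png

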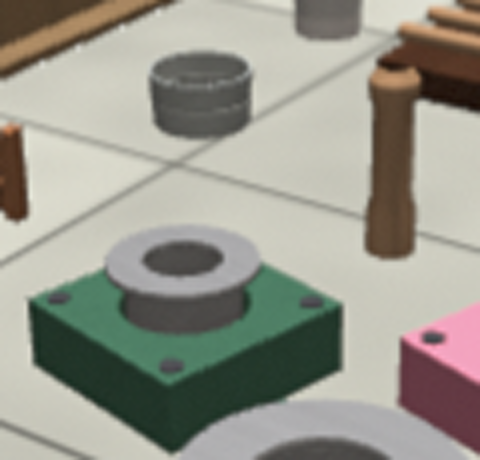

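The first crop shows block top corners at about (82,55), (308,107), (252,330), (30,275), the flange circle centred at (172,176), and the spindle top at (572,188) with its foot near (508,243). The second shows the flange centred at (183,259) and the spindle axis from (396,72) to (390,245).

```bash
cat >> h.py <<'E'
def flange(n,im,box):
    x0,y0,x1,y1=box;hh=cv2.cvtColor(im,cv2.COLOR_RGB2HSV).astype(int)
    lo=(hh[...,2]>80)
    b=im.astype(int); m=((b[...,2]-b[...,1])>6).astype(np.uint8)   # bluish gray
    k=np.zeros_like(m);k[y0:y1,x0:x1]=m[y0:y1,x0:x1]
    k=cv2.morphologyEx(k,cv2.MORPH_OPEN,np.ones((2,2),np.uint8))
    c=max(cv2.findContours(k,cv2.RETR_EXTERNAL,cv2.CHAIN_APPROX_NONE)[0],key=cv2.contourArea)
    return cv2.fitEllipse(cv2.convexHull(c)),c
E
python3 - <<'E'
from h import *
C=lambda x,y:(235+x/4-.375,115+y/4-.375)
S=lambda x,y:(190+x/4-.375,110+y/4-.375)
P=np.array([plane('top',*C(*p),.045)[:2] for p in((82,55),(308,107),(252,330),(30,275))])
print(P.round(4),P.mean(0),[np.linalg.norm(P[i]-P[i-1]).round(4) for i in range(4)])
d=P[0]-P[3];d2=P[1]-P[2];print('yaw',np.degrees([np.arctan2(*d[::-1]),np.arctan2(*d2[::-1])]))
print('sideblock',[plane('side',*S(*p),.045)[:2].round(4) for p in((30,303),(172,383),(342,307))])
a=cv2.imread('pics/t0.png')[:,:,::-1];b=cv2.imread('pics/s0.png')[:,:,::-1]
e,c=flange('top',a,(240,130,312,200));print(e)
f,c2=flange('side',b,(210,160,262,190));print(f)
print('centre tri',tri('top',e[0],'side',f[0]),'top plane',plane('top',*e[0],.073),plane('top',*C(172,176),.073),'side',plane('side',*f[0],.073),plane('side',*S(183,259),.073))
print('spindle top',plane('top',*C(572,188),.13),tri('top',C(572,188),'side',S(396,70)),plane('side',*S(396,70),.13))
print('foot',plane('top',*C(508,246),.0),plane('side',*S(390,249),0.0))
print(plane('top',138-0,178,0.1)) 
E
```

```text
[[ 0.6127 -0.0156]
 [ 0.5834 -0.1415]
 [ 0.4567 -0.1079]
 [ 0.4863  0.0121]] [ 0.53478161 -0.06322585] [np.float64(0.1294), np.float64(0.1293), np.float64(0.1311), np.float64(0.1237)]
yaw [-12.3725372  -14.83654997]
sideblock [array([ 0.61  , -0.0142]), array([0.4876, 0.0102]), array([ 0.4562, -0.1096])]
((278.4433898925781, 159.6307830810547), (38.14891052246094, 39.56906509399414), 113.96487426757812)Traceback (most recent call last):
  File "<stdin>", line 10, in <module>
  File "h.py", line 27, in flange
    c=max(cv2.findContours(k,cv2.RETR_EXTERNAL,cv2.CHAIN_APPROX_NONE)[0],key=cv2.contourArea)
ValueError: max() iterable argument is empty
```

```bash
python3 - <<'E'
from h import *
C=lambda x,y:(235+x/4-.375,115+y/4-.375)
S=lambda x,y:(190+x/4-.375,110+y/4-.375)
ct=C(172,176);cs=S(183,260)
print('centre tri',tri('top',ct,'side',cs),plane('top',*ct,.073),plane('side',*cs,.073))
for nm,F,n,ps in(('top',C,'top',((89,175),(257,178),(172,95),(172,257))),('side',S,'side',((105,263),(262,260),(185,225),(183,298)))):
  print(nm,[plane(n,*F(*p),.073)[:2].round(4) for p in ps])
print('spindle top',plane('top',*C(572,188),.13),tri('top',C(572,188),'side',S(396,70)),plane('side',*S(396,70),.13))
print('foot',plane('top',*C(508,246),.0),plane('side',*S(390,249),0.0))
# waist edges
print('waist side mid',plane('side',*S(392,150),.075),'knob top', plane('top',*C(568,192),.12))
print('punch',plane('top',141,182,0),plane('side',149,278,0))
E
```

```text
centre tri (array([ 0.53442334, -0.06336097,  0.07327419]), np.float64(9.400879815961995e-05)) [ 0.53446206 -0.06340314  0.073     ] [ 0.53479956 -0.06376678  0.073     ]
top [array([ 0.5346, -0.0192]), array([ 0.5338, -0.1088]), array([ 0.5799, -0.0638]), array([ 0.4901, -0.0631])]
side [array([ 0.5698, -0.0364]), array([ 0.4971, -0.0885]), array([ 0.561 , -0.1004]), array([ 0.5077, -0.0279])]
spindle top [ 0.5137737  -0.26163402  0.13      ] (array([ 0.51348744, -0.26227673,  0.12887223]), np.float64(0.0013419001662334934)) [ 0.51132834 -0.25985977  0.13      ]
foot [ 0.51606909 -0.26289326  0.        ] [ 0.5143088  -0.26371607  0.        ]
waist side mid [ 0.51202639 -0.25874504  0.075     ] knob top [ 0.51452193 -0.262587    0.12      ]
punch [0.49861645 0.24514467 0.        ] [0.5079677 0.2387626 0.       ]
```

Call:
drive_tool --rows '[[[0,0,0],[0.03,0.04,0],1],[[0,0,0],[0.06,0.08,0],1],[[0,0,0],[0.09,0.12,0],1],[[0,0,0],[0.12,0.16,0],1],[[0,0,0],[0.15,0.2,0],1],[[0,0,0],[0.18,0.24,0],1],[[0,0,0],[0.21,0.28,0],1],[[0,0,0],[0.24,0.32,0],1],[[0,0,0],[0.265,0.35,0],1],[[0,0,0],[0.28,0.371,0],1]]'

```text
t: 1.1
position: [0.5158, -0.2585, 0.2223]
eef_rot: [-3.141, -0.001, 0.358]
contact_force: [-0.2, 0.3, -0.8]
gripper_width: 1.0
gripper_force: 0.0
```

Call:
drive_tool --rows '[[[0,0,0],[0,0,0],1],[[0,0,0],[0,0,0],1],[[0,0,0],[0,0,0],1],[[0,0,0],[0,0,0],1]]'

```text
t: 1.5
position: [0.5129, -0.2639, 0.2224]
eef_rot: [3.141, 0.001, 0.351]
contact_force: [-0.1, -0.6, 0.9]
gripper_width: 1.002
gripper_force: 0.0
```

Call:
drive_tool --rows '[[[0,0,0],[0,0,-0.03],1],[[0,0,0],[0,0,-0.06],1],[[0,0,0],[0,0,-0.09],1],[[0,0,0],[0,0,-0.12],1],[[0,0,0],[0,0,-0.14],1],[[0,0,0],[0,0,-0.153],1],[[0,0,0],[0,0,-0.153],1],[[0,0,0],[0,0,-0.153],1],[[0,0,0],[0,0,-0.153],1]]'

```text
t: 2.4
position: [0.5148, -0.2628, 0.0709]
eef_rot: [3.14, -0.002, 0.353]
contact_force: [0.3, -0.1, 0.3]
gripper_width: 1.0
gripper_force: 0.0
```

```bash
python3 - <<'E'
from h import *
for _ in range(3):
    a=r.grab_frame('top' if _ else 'side'); s=r.get_state();print(s['position'].round(4),s['contact_force'].round(2))
    if _==0: cv2.imwrite('pics/s1.png',cv2.resize(a[80:230,180:380],None,fx=4,fy=4)[:,:,::-1])
E
```

```text
[ 0.5148 -0.2627  0.0709] [0.1  0.48 0.75]
[ 0.5147 -0.2626  0.0708] [-0.23 -0.56 -0.6 ]
[ 0.5145 -0.2625  0.0706] [ 0.85  0.14 -0.5 ]
```

View pics/s1.png

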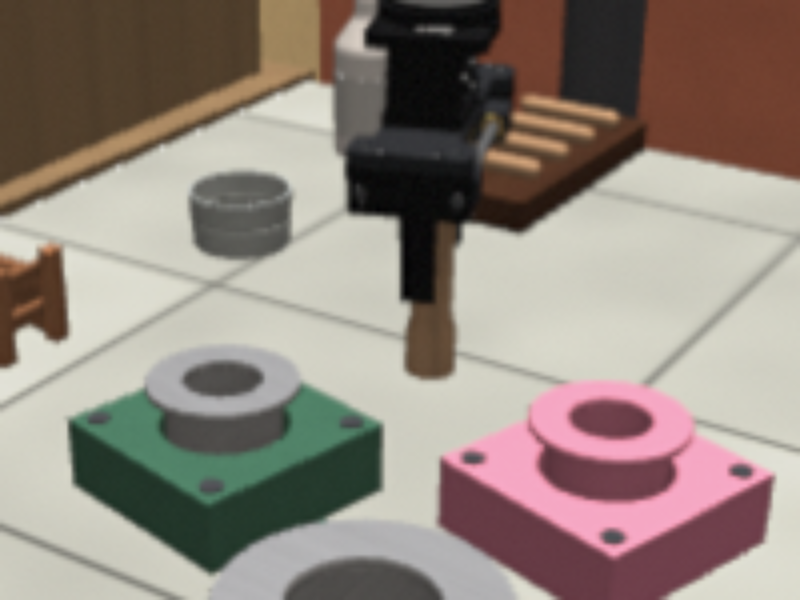

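The fingers straddle the standing spindle's waist; the near fingertip is at (418,300) and the spindle foot at (430,370). I'll close on it, lift, and look.

Call:
drive_tool --rows '[[[0,0,0],[0,0,0],0],[[0,0,0],[0,0,0],0],[[0,0,0],[0,0,0],0],[[0,0,0],[0,0,0],0],[[0,0,0],[0,0,0],0],[[0,0,0],[0,0,0],0],[[0,0,0],[0,0,0],0],[[0,0,0],[0,0,0],0]]'

```text
t: 3.35
position: [0.5139, -0.2621, 0.0695]
eef_rot: [-3.142, 0.0, 0.354]
contact_force: [1.1, 0.2, -0.5]
gripper_width: 0.373
gripper_force: 30.0
```

Call:
drive_tool --rows '[[[0,0,0],[0,0,0.02],0],[[0,0,0],[0,0,0.05],0],[[0,0,0],[0,0,0.08],0],[[0,0,0],[0,0,0.1],0],[[0,0,0],[0,0,0.1],0],[[0,0,0],[0,0,0.1],0]]'

```text
t: 3.95
position: [0.5135, -0.2621, 0.1691]
eef_rot: [-3.141, 0.0, 0.354]
contact_force: [-1.0, 0.9, -0.7]
gripper_width: 0.377
gripper_force: 30.0
```

```bash
python3 - <<'E'
from h import *
a=save('side','s2.png');t=save('top','t2.png');s=r.get_state();print(s['t'],s['position'].round(4),s['eef_rot'],s['contact_force'].round(2),s['gripper_width'],s['gripper_force'])
X=s['position'];u,v=proj('side',X).astype(int);print(u,v,proj('side',X-[0,0,.069]),proj('top',X-[0,0,.069]))
c=cv2.resize(a[v-60:v+60,u-60:u+60],None,fx=4,fy=4)
cv2.imwrite('pics/c3.png',c[:,:,::-1])
E
```

```text
4.05 [ 0.5128 -0.2618  0.168 ] [-3.13958608e+00  2.09134452e-03  3.53860971e-01] [-0.47 -0.97 -1.36] 0.3708316918163128 30.000810097230897
288 112 [288.18755449 138.11689671] [373.36852639 166.14645069]
```

View pics/c3.png

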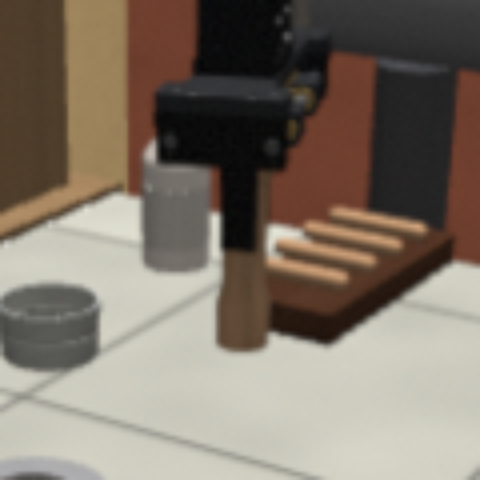

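The spindle is held upright, with its foot at about (242,345) in the crop, which matches the predicted position. Next I'll move it over side A of the rim.

Call:
drive_tool --rows '[[[0,0,0],[0.008,0.04,0],0],[[0,0,0],[0.016,0.08,0],0],[[0,0,0],[0.024,0.12,0],0],[[0,0,0],[0.03,0.15,0],0],[[0,0,0],[0.0325,0.1665,0],0],[[0,0,0],[0.0325,0.1665,0],0],[[0,0,0],[0.0325,0.1665,0],0],[[0,0,0],[0.0325,0.1665,0],0],[[0,0,0],[0.0325,0.1665,-0.01],0],[[0,0,0],[0.0325,0.1665,-0.02],0]]'

```text
t: 5.05
position: [0.5462, -0.097, 0.1488]
eef_rot: [3.141, 0.0, 0.352]
contact_force: [0.5, -0.2, -1.4]
gripper_width: 0.372
gripper_force: 30.0
```

Call:
drive_tool --rows '[[[0,0,0],[0,0,-0.003],0],[[0,0,0],[0,0,-0.006],0],[[0,0,0],[0,0,-0.009],0],[[0,0,0],[0,0,-0.011],0],[[0,0,0],[0,0,-0.012],0],[[0,0,0],[0,0,-0.012],0],[[0,0,0],[0,0,-0.012],0]]'

```text
t: 5.75
position: [0.5465, -0.0958, 0.1376]
eef_rot: [3.141, -0.0, 0.354]
contact_force: [-0.1, -1.1, 0.5]
gripper_width: 0.375
gripper_force: 30.0
```

```bash
python3 - <<'E'
from h import *
a=save('side','s3.png');s=r.get_state();print(s['t'],s['position'].round(4),s['contact_force'].round(2))
c=cv2.resize(a[100:240,180:310],None,fx=4,fy=4)
cv2.imwrite('pics/c4.png',c[:,:,::-1])
E
```

```text
5.8 [ 0.5464 -0.0958  0.1376] [ 0.53 -1.14  0.64]
```

View pics/c4.png

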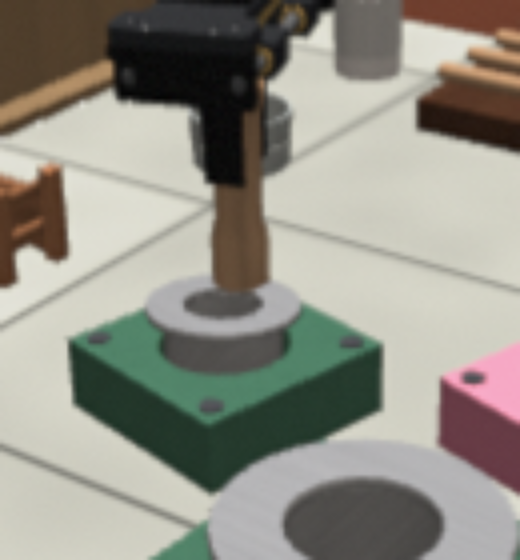

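The foot sits on the far rim at (240,285) and the cup leans slightly that way. Now the opposite side.

Call:
drive_tool --rows '[[[0,0,0],[0,0,0.015],0],[[0,0,0],[-0.012,0.032,0.02],0],[[0,0,0],[-0.0235,0.064,0.018],0],[[0,0,0],[-0.0235,0.064,0.012],0],[[0,0,0],[-0.0235,0.064,0.008],0],[[0,0,0],[-0.0235,0.064,0.005],0],[[0,0,0],[-0.0235,0.064,0.002],0],[[0,0,0],[-0.0235,0.064,-0.001],0],[[0,0,0],[-0.0235,0.064,-0.004],0],[[0,0,0],[-0.0235,0.064,-0.004],0]]'

```text
t: 6.8
position: [0.5227, -0.0319, 0.1331]
eef_rot: [-3.141, 0.001, 0.354]
contact_force: [-1.1, 0.3, 1.0]
gripper_width: 0.37
gripper_force: 30.0
```

```bash
python3 - <<'E'
from h import *
a=save('side','s4.png');s=r.get_state();print(s['t'],s['position'].round(4),s['contact_force'].round(2))
t=save('top','t4.png')
c=cv2.resize(a[100:240,180:310],None,fx=4,fy=4)
cv2.imwrite('pics/c5.png',c[:,:,::-1])
E
```

```text
6.85 [ 0.5228 -0.0321  0.1332] [-0.31 -0.05 -0.43]
```

View pics/c5.png

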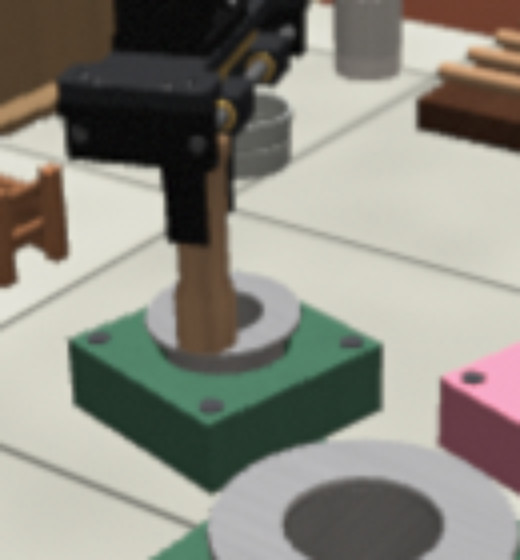

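The near side has sunk under the foot at (205,348) and the cup leans toward the camera by about 5°. I'll continue alternating.

Call:
drive_tool --rows '[[[0,0,0],[0,0,0.015],0],[[0,0,0],[0.012,-0.032,0.02],0],[[0,0,0],[0.0235,-0.064,0.018],0],[[0,0,0],[0.0235,-0.064,0.012],0],[[0,0,0],[0.0235,-0.064,0.008],0],[[0,0,0],[0.0235,-0.064,0.005],0],[[0,0,0],[0.0235,-0.064,0.002],0],[[0,0,0],[0.0235,-0.064,-0.001],0],[[0,0,0],[0.0235,-0.064,-0.004],0],[[0,0,0],[0.0235,-0.064,-0.004],0]]'

```text
t: 7.9
position: [0.5463, -0.0954, 0.1294]
eef_rot: [3.142, 0.0, 0.354]
contact_force: [-0.1, -0.2, -0.2]
gripper_width: 0.371
gripper_force: 30.0
```

Call:
drive_tool --rows '[[[0,0,0],[0,0,0.015],0],[[0,0,0],[-0.012,0.032,0.02],0],[[0,0,0],[-0.0235,0.064,0.018],0],[[0,0,0],[-0.0235,0.064,0.012],0],[[0,0,0],[-0.0235,0.064,0.008],0],[[0,0,0],[-0.0235,0.064,0.005],0],[[0,0,0],[-0.0235,0.064,0.002],0],[[0,0,0],[-0.0235,0.064,-0.001],0],[[0,0,0],[-0.0235,0.064,-0.004],0],[[0,0,0],[-0.0235,0.064,-0.004],0]]'

```text
t: 8.9
position: [0.5228, -0.0319, 0.1252]
eef_rot: [-3.141, 0.001, 0.353]
contact_force: [-0.2, 0.7, 0.6]
gripper_width: 0.373
gripper_force: 30.0
```

```bash
python3 - <<'E'
from h import *
a=save('side','s5.png');s=r.get_state();print(s['t'],s['position'].round(4),s['contact_force'].round(2))
c=cv2.resize(a[100:240,180:310],None,fx=4,fy=4)
cv2.imwrite('pics/c6.png',c[:,:,::-1])
E
```

```text
8.95 [ 0.5227 -0.032   0.1252] [ 0.13  0.63 -1.06]
```

View pics/c6.png

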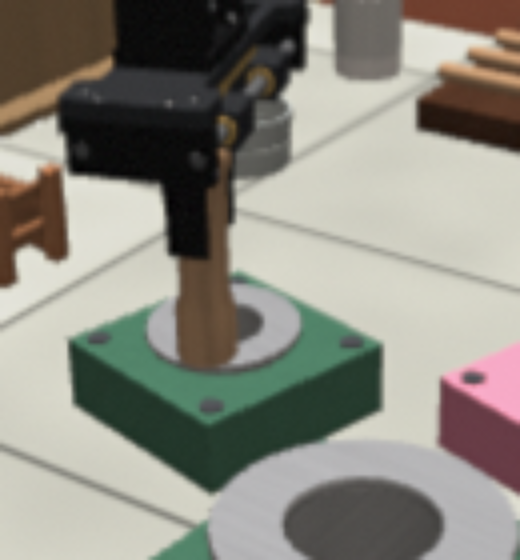

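The cup is well sunk, with the foot at (207,360) and the near rim almost on the block. Next A to about 1 mm above home, then B pressed home in small steps watching force.

Call:
drive_tool --rows '[[[0,0,0],[0,0,0.015],0],[[0,0,0],[0.012,-0.032,0.02],0],[[0,0,0],[0.0235,-0.064,0.018],0],[[0,0,0],[0.0235,-0.064,0.012],0],[[0,0,0],[0.0235,-0.064,0.008],0],[[0,0,0],[0.0235,-0.064,0.005],0],[[0,0,0],[0.0235,-0.064,0.002],0],[[0,0,0],[0.0235,-0.064,-0.001],0],[[0,0,0],[0.0235,-0.064,-0.004],0],[[0,0,0],[0.0235,-0.064,-0.004],0]]'

```text
t: 9.95
position: [0.5465, -0.0954, 0.1216]
eef_rot: [3.141, -0.0, 0.354]
contact_force: [0.3, -0.6, 0.5]
gripper_width: 0.371
gripper_force: 30.0
```

Call:
drive_tool --rows '[[[0,0,0],[0,0,0.012],0],[[0,0,0],[-0.012,0.032,0.016],0],[[0,0,0],[-0.0235,0.064,0.014],0],[[0,0,0],[-0.0235,0.064,0.01],0],[[0,0,0],[-0.0235,0.064,0.006],0],[[0,0,0],[-0.0235,0.064,0.003],0],[[0,0,0],[-0.0235,0.064,0.001],0],[[0,0,0],[-0.0235,0.064,0],0],[[0,0,0],[-0.0235,0.064,-0.001],0],[[0,0,0],[-0.0235,0.064,-0.001],0]]'

```text
t: 10.95
position: [0.5231, -0.032, 0.1206]
eef_rot: [3.141, -0.0, 0.353]
contact_force: [0.5, 0.4, 1.5]
gripper_width: 0.372
gripper_force: 30.0
```

Call:
drive_tool --rows '[[[0,0,0],[0,0,-0.001],0],[[0,0,0],[0,0,-0.001],0],[[0,0,0],[0,0,-0.001],0]]'

```text
t: 11.25
position: [0.5236, -0.0318, 0.1204]
eef_rot: [3.141, -0.001, 0.354]
contact_force: [-0.9, 0.6, 5.5]
gripper_width: 0.371
gripper_force: 30.0
```

Call:
drive_tool --rows '[[[0,0,0],[0,0,-0.001],0],[[0,0,0],[0,0,-0.001],0],[[0,0,0],[0,0,-0.001],0]]'

```text
t: 11.55
position: [0.5244, -0.0317, 0.1204]
eef_rot: [3.14, -0.003, 0.354]
contact_force: [-0.3, 1.0, 10.3]
gripper_width: 0.374
gripper_force: 30.0
```

B is bottomed (10 N, no motion). Same at A, then the two perpendicular points.

Call:
drive_tool --rows '[[[0,0,0],[0,0,0.012],0],[[0,0,0],[0.012,-0.032,0.015],0],[[0,0,0],[0.0235,-0.064,0.012],0],[[0,0,0],[0.0235,-0.064,0.009],0],[[0,0,0],[0.0235,-0.064,0.006],0],[[0,0,0],[0.0235,-0.064,0.004],0],[[0,0,0],[0.0235,-0.064,0.002],0],[[0,0,0],[0.0235,-0.064,0.001],0],[[0,0,0],[0.0235,-0.064,0],0],[[0,0,0],[0.0235,-0.064,0],0]]'

```text
t: 12.55
position: [0.5477, -0.0943, 0.1204]
eef_rot: [3.141, -0.003, 0.355]
contact_force: [-2.0, 1.5, 8.6]
gripper_width: 0.372
gripper_force: 30.0
```

Call:
drive_tool --rows '[[[0,0,0],[0,0,0],0],[[0,0,0],[0,0,0],0],[[0,0,0],[0,0,0],0]]'

```text
t: 12.85
position: [0.5476, -0.0943, 0.1204]
eef_rot: [3.141, -0.003, 0.356]
contact_force: [-1.1, 1.8, 9.5]
gripper_width: 0.371
gripper_force: 30.0
```

Call:
drive_tool --rows '[[[0,0,0],[0,0,0.012],0],[[0,0,0],[0.01,0.022,0.015],0],[[0,0,0],[0.02,0.044,0.012],0],[[0,0,0],[0.02,0.044,0.009],0],[[0,0,0],[0.02,0.044,0.006],0],[[0,0,0],[0.02,0.044,0.004],0],[[0,0,0],[0.02,0.044,0.002],0],[[0,0,0],[0.02,0.044,0.001],0],[[0,0,0],[0.02,0.044,0],0],[[0,0,0],[0.02,0.044,0],0]]'

```text
t: 13.85
position: [0.5679, -0.052, 0.1204]
eef_rot: [3.14, -0.003, 0.353]
contact_force: [-0.9, 0.4, 8.8]
gripper_width: 0.37
gripper_force: 30.0
```

Call:
drive_tool --rows '[[[0,0,0],[0,0,0.012],0],[[0,0,0],[-0.032,-0.012,0.015],0],[[0,0,0],[-0.064,-0.024,0.012],0],[[0,0,0],[-0.064,-0.024,0.009],0],[[0,0,0],[-0.064,-0.024,0.006],0],[[0,0,0],[-0.064,-0.024,0.004],0],[[0,0,0],[-0.064,-0.024,0.002],0],[[0,0,0],[-0.064,-0.024,0.001],0],[[0,0,0],[-0.064,-0.024,0],0],[[0,0,0],[-0.064,-0.024,0],0]]'

```text
t: 14.85
position: [0.5049, -0.0748, 0.1204]
eef_rot: [3.14, -0.004, 0.355]
contact_force: [-0.9, 1.4, 9.8]
gripper_width: 0.374
gripper_force: 30.0
```

Call:
drive_tool --rows '[[[0,0,0],[0,0,0.02],0],[[0,0,0],[0,0,0.05],0],[[0,0,0],[0,-0.03,0.05],0],[[0,0,0],[0,-0.07,0.05],0],[[0,0,0],[0,-0.11,0.05],0],[[0,0,0],[0,-0.14,0.05],0],[[0,0,0],[0,-0.17,0.05],0],[[0,0,0],[0,-0.18,0.05],0],[[0,0,0],[0,-0.18,0.05],0],[[0,0,0],[0,-0.18,0.05],0]]'

```text
t: 15.85
position: [0.5028, -0.2538, 0.1683]
eef_rot: [-3.14, -0.0, 0.356]
contact_force: [-0.4, -0.1, -1.4]
gripper_width: 0.369
gripper_force: 30.0
```

```bash
python3 - <<'E'
from h import *
a=save('side','s6.png');t=save('top','t6.png');s=r.get_state();print(s['t'],s['position'].round(4),s['contact_force'].round(2))
X=s['position'];u,v=proj('side',X-[0,0,.05]).astype(int);print(u,v,proj('side',X-[0,0,.069]))
c=cv2.resize(a[100:230,180:320],None,fx=4,fy=4,interpolation=cv2.INTER_CUBIC)
cv2.imwrite('pics/c7.png',c[:,:,::-1])
E
```

```text
15.95 [ 0.5029 -0.2535  0.1685] [-0.    1.16 -0.34]
290 132 [289.89366793 139.78669176]
```

View pics/c7.png

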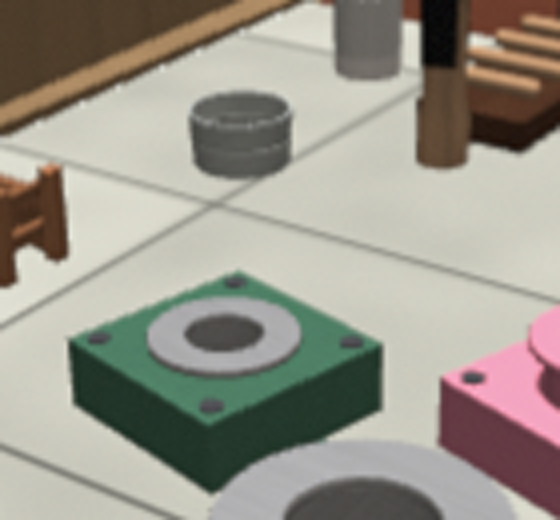

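The flange lies flat on the block (ring centred at (224,335)), and the spindle hangs upright with its foot at (442,160), unslipped. Now I'll set it down.

Call:
drive_tool --rows '[[[0,0,0],[0,0,-0.03],0],[[0,0,0],[0,0,-0.06],0],[[0,0,0],[0,0,-0.08],0],[[0,0,0],[0,0,-0.088],0],[[0,0,0],[0,0,-0.093],0],[[0,0,0],[0,0,-0.096],0],[[0,0,0],[0,0,-0.098],0],[[0,0,0],[0,0,-0.098],0],[[0,0,0],[0,0,-0.098],0]]'

```text
t: 16.85
position: [0.5028, -0.2559, 0.0712]
eef_rot: [3.141, -0.001, 0.354]
contact_force: [0.3, 0.0, -0.3]
gripper_width: 0.373
gripper_force: 30.0
```

Call:
drive_tool --rows '[[[0,0,0],[0,0,-0.001],0],[[0,0,0],[0,0,-0.001],0],[[0,0,0],[0,0,-0.0015],0],[[0,0,0],[0,0,-0.0015],0],[[0,0,0],[0,0,-0.0015],0]]'

```text
t: 17.35
position: [0.5028, -0.2557, 0.0695]
eef_rot: [3.141, -0.001, 0.354]
contact_force: [0.4, 0.3, 3.5]
gripper_width: 0.373
gripper_force: 30.0
```

Call:
drive_tool --rows '[[[0,0,0],[0,0,0.0005],0.5],[[0,0,0],[0,0,0.0005],0.7],[[0,0,0],[0,0,0.0005],1],[[0,0,0],[0,0,0.0005],1],[[0,0,0],[0,0,0.0005],1],[[0,0,0],[0,0,0.0005],1],[[0,0,0],[0,0,0.0005],1]]'

```text
t: 18.05
position: [0.5024, -0.2557, 0.0695]
eef_rot: [-3.142, 0.0, 0.354]
contact_force: [0.4, -1.1, 0.0]
gripper_width: 0.922
gripper_force: 0.0
```

Call:
drive_tool --rows '[[[0,0,0],[0,0,0.02],1],[[0,0,0],[0,0,0.05],1],[[0,0,0],[0,0,0.08],1],[[0,0,0],[0,0,0.11],1],[[0,0,0],[0,0,0.14],1],[[0,0,0],[0,0,0.17],1],[[0,0,0],[0,-0.04,0.18],1],[[0,0,0],[0,-0.08,0.18],1],[[0,0,0],[0,-0.12,0.18],1],[[0,0,0],[0,-0.15,0.18],1]]'

```text
t: 19.05
position: [0.5015, -0.4086, 0.2496]
eef_rot: [3.14, 0.001, 0.352]
contact_force: [0.0, 0.1, -1.0]
gripper_width: 1.001
gripper_force: 0.0
```

```bash
python3 - <<'E'
from h import *
s=r.get_state();print(s['t'],s['position'].round(4),s['gripper_width'],s['contact_force'].round(1))
for n,box in(('side',(255,100,325,200)),('top',(340,130,410,210))):
    im=save(n,n+'9.png')[:,:,::-1];x0,y0,x1,y1=box
    hh=cv2.cvtColor(np.ascontiguousarray(im),cv2.COLOR_BGR2HSV);m=((hh[...,0]<22)&(hh[...,1]>75)).astype(np.uint8)
    k=np.zeros_like(m);k[y0:y1,x0:x1]=m[y0:y1,x0:x1]
    for c in cv2.findContours(k,cv2.RETR_EXTERNAL,cv2.CHAIN_APPROX_NONE)[0]:
        if cv2.contourArea(c)>100: print(n,cv2.boundingRect(c),cv2.minAreaRect(c))
    X=np.array([.5028,-.2557,0]);print('expect foot, top',proj(n,X),proj(n,X+[0,0,.13]))
# punch unmoved?
for n,(x0,y0,x1,y1) in(('top',(115,155,160,200)),('side',(125,215,170,295))):
    o=cv2.imread(f'pics/{n[0]}0.png').astype(int);w=cv2.imread(f'pics/{n}9.png').astype(int)
    print(n,'punch diff',abs(o-w)[y0:y1,x0:x1].mean())
E
```

```text
19.05 [ 0.5015 -0.4086  0.2496] 1.0005924209874264 [ 0.   0.1 -1. ]
side (281, 100, 44, 77) ((302.5, 138.0), (76.0, 43.0), 90.0)
expect foot, top [289.30391911 174.10442173] [290.71028013 128.28990612]
top (353, 161, 29, 27) ((367.2500305175781, 174.75001525878906), (15.55634880065918, 31.819805145263672), 45.0)
expect foot, top [358.84365941 181.68341113] [375.06706157 166.84786913]
top punch diff 1.540411522633745
side punch diff 0.6573148148148148
```

```bash
python3 -c "
from workcell import r
print(r.sign_off())"
```

```text
the job is handed in; nothing more can be done
None
```

The job is handed in: the cup sits flat and fully home in the small green block, the spindle stands upright on the table clear of it, and the punch was left untouched; the cup's lean stayed around 5 degrees by my estimate (not measured at each tap), and the job took about 19 s.

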